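Park the fixative spray can in its holder

ROBOT

A 6-joint arm with a two-finger parallel gripper is mounted at the origin on the work surface. World frame = base frame: x ahead of the robot, y to its left, z up, the work surface at z = 0. Lengths are in m, angles in rad, forces in N, time in s.
With the tool pointing down it reaches from about 0.25 to 0.775 m from the base axis. Payload 4 kg.
Tool frame: the origin (TCP) lies midway between the tips of the shut fingers; the grasp point (between the pads) lies 19 mm behind it; z points along the fingers, y is the direction in which the jaws open and shut (so a half turn about z gives the same grasp; the last joint's range is limited). The gripper opens to 94 mm and grips with 3 to 60 N. Pads are 16 mm wide; open, the fingers measure 119 mm over their backs; the gripper's body (75 mm by 177 mm) begins 78 mm behind the grasp point.
Start: joints at [-1.398, 0.087, 1.371, -0, 1.684, -0.103], TCP at [0.15, -0.529, 0.206] pointing down, gripper open.
Joint ranges: [-3.1, 3.1], [-0.76, 2.03], [0.27, 2.55], [-1.08, 4.22], [0.17, 2.65], [-2.57, 2.57]. Speed limits (rad/s): [2.79, 2.79, 3.14, 3.14, 3.14, 3.14].

INTERFACE

Orientations are given as [roll, pitch, yaw] about the fixed x, y, z axes, in that order (R = Rz(yaw) Ry(pitch) Rx(roll)).
In Python, from bench import robot, cams gives the robot as it stands.
- The arm moves only by the tool step_arm, never from a script. Its argument "plan" is a list that holds one entry, the list of rows, each a list of 5 numbers: the shift along the world's x, y, z in mm, then the turn about the world's z in rad, then the opening in per cent of the stroke, from 0 (shut) to 100 (fully open). In form: [[[tx, ty, tz, turn, fingers], ...]]. A call has 1 to 8 rows; each row is the pose to reach, as a shift and turn from the pose commanded when the call began; what a row does not reach only later rows make up. A row lasts 1/12 s, in which the tool goes at most 41.7 mm and 7.16 degrees, less where a joint would pass 70% of its speed; a pose out of reach is approached as far as the arm can. A call with a gripper value outside its range is refused whole. The fingers move at their own pace and stop on an object; the grip force is fixed at half the most. Time passes only in rows, so rows that repeat a pose let the fingers close. It gives the time, the measured TCP pose, the force and the opening at its end, in the units of the state.
- robot.get_obs(): the state, without advancing time (a new reading comes with each control period).
- cams.snapshot(name): name is "scene" or "top" or "wrist"; returns a dict with "frame" (480x640x3 uint8, red, green, blue), "camera_matrix" (3x3 intrinsics, pixels), "k1" (the pictures are not rectified: a ray, as slopes to the right and down, at radius r is drawn at 1 + k1 r^2 times it, then the intrinsics apply), "origin" and "attitude" of the camera in the world; the wrist camera has in their place "T_tool_cam" (4x4, takes a point from camera to tool coordinates, whose origin is the TCP and whose axes are the flange's). Camera axes: x right, y down, z forward; pixel columns grow to the right and rows downward; lengths in m; the calibration is good to about 2 mm. A picture is of the moment at which its call begins: read the wrist's pose just before it. There is no depth.
- robot.close_job(): hands the job in, once; it reports no verdict.
The state is a dict: "time": time; "joint_positions": joint angles; "qvel": joint speeds; "joint_torque": joint torques, N m; "tool_pos": TCP position; "ee_rot": TCP orientation; "wrist_force": force on the tool from outside, world axes, zero at the start; "wrist_torque": the same for the moment, N m; "width": finger opening in m.
Only numpy, scipy, OpenCV 4.12 (cv2) and the standard library are available. Lean on these libraries where they do the work, as an engineer would, in place of code of your own. Each camera call takes 0.05 s, during which the arm holds its last target. There are 200 camera calls.

TASK

Slide the tall fixative spray can across the desk into the open end of its white holder, pushing it low down so that it stays upright and never leaves the desk. Keep pushing gently until the can has pressed the green plate fully back and bears firmly on the grey stop behind it (a push of about 15 N there for a moment, and never 25 N), then swing the yellow retaining bar shut across the opening behind the can. Leave the other things on the desk where they are.

Things in the scene. Friction and masses are not known exactly. Their poses are not given: they have to be found in the camera images.
- can: Tall cylindrical spray can, white with a blue band and a blue cap just as wide, 74 mm diameter, 250 mm tall, about 0.5 kg (varies), stands upright on the desk; too wide to grip. Origin: centre of its underside; z is up along the can. Pushed higher than about 40 mm above the desk it may topple, above all against the plate. Friction on the desk varies.
- holder: Fixed white U-shaped holder on the desk. Its +x is the direction in which the can goes in. Origin: on the desk, on the channel's centre line. Channel 90 mm wide between side walls 12 mm thick and 40 mm high; floor is the bare desk. Open end at x = -45 mm, with steel posts (16 mm diameter, 44 mm high) at y = +53 and -53 mm; closed rear wall at x = 158 mm.
- mouth (a point): Centre of the holder's open end, on the desk. Inside the channel a grey stop (84 mm wide, 38 mm high) is clamped with its front face anywhere from 100 to 130 mm behind this point; where it is clamped differs each time, is not reported, and must be seen or felt. It cannot be shifted by the forces allowed here.
- plate (a joint): Green push plate (70 mm wide, 7 to 33 mm above the desk) on the front of the grey stop. Travel in m: 0 = out (front face 8 mm in front of the stop's face), 0.008 = fully pressed (rigid end). Starts at 0 to 1 mm, slides against about 4 N of friction, no spring, stays where it is left. Only the can is to press it.
- bar (a joint): Yellow bar on a vertical hinge at the post at holder y = -53 mm. Angle in rad: 0 = shut, across the open end (along the holder's +y); it grows as the bar swings outwards: at 1.57 it points along the holder's -x; limit 2.8. Starts 2.1 to 2.6. Stiff hinge (0.05 N m): stays where left. Bar 10 mm thick, reaching 106 mm from the hinge axis, 19 to 35 mm above the desk.
- bar_hinge (a point): Hinge axis of the yellow bar, at mid-height of the bar (27 mm above the desk).
- bar_end (a point): Point on the bar's centre line 100 mm from the hinge axis, 27 mm above the desk.
- pen_cup: Bystander: black round pen cup, 76 mm diameter, 100 mm high, with pens to 155 mm. Origin: centre of its underside.
- timer: Bystander: white lab timer, 55 x 70 x 24 mm. Origin: centre of its underside.
- oil_bottle: Bystander: small amber oil bottle, 28 mm diameter, 67 mm high. Origin: centre of its underside.

How it is judged:
By the outcome, as a careful person would: the job done as asked, in the order asked, and still so for the second after the job is handed in, with the robot touching nothing.
It also fails if it takes over 70 s, if anything falls off the work surface, if the arm or the gripper's body presses on something with over 40 N, if the wrist force passes 120 N, or if a joint passes its speed limit or range.

## Working session

There is one attempt and no reset: what is moved stays moved. The work goes in short steps, Python scripts to look and compute and a tool call to move; the robot and the scene stay as the last step left them, time stands still between calls to the robot, and variables do not carry over. Pictures are saved under pics/ and viewed, about 8 in all and at most 12, crops included, and the job is handed in when it is done.

Besides the shell and the picture viewer there is one more tool, called after ">>>" in YAML: its name, and indented under it one key for each argument. step_arm: Moves the arm, as the interface text tells. Its arguments: {"type":"object","properties":{"plan":{"type":"array"}},"required":["plan"]}

```bash
mkdir -p pics; ls
python3 - <<'E'
from bench import robot,cams
import cv2
print(robot.get_obs())
for n in("top","scene"):
    s=cams.snapshot(n); cv2.imwrite(f"pics/{n}0.png",s["frame"][:,:,::-1])
    print({k:v for k,v in s.items() if k!="frame"})
E
```

```text
pics
{'time': 0.0, 'joint_positions': array([-1.39810749e+00,  8.79561339e-02,  1.37223098e+00, -4.43463475e-05,
        1.68359076e+00, -1.03104813e-01]), 'qvel': array([ 0.00135027, -0.00129245, -0.00054037, -0.00065423,  0.00227018,
       -0.00080236]), 'joint_torque': array([ 1.48740787e-05, -3.40186429e+01, -3.02421641e+01,  7.17672310e-02,
        3.30538850e-02, -1.57912750e-04]), 'tool_pos': array([ 0.1496553 , -0.52868453,  0.20431536]), 'ee_rot': array([-3.13941450e+00, -1.81066605e-04,  2.75788505e-01]), 'wrist_force': array([0.09735096, 0.23566397, 0.05727865]), 'wrist_torque': array([-0.05968561,  0.04551963, -0.00777734]), 'width': 0.09374170619682316}
{'camera_matrix': array([[495.3888349 ,   0.        , 316.8835163 ],
       [  0.        , 495.3888349 , 234.82883923],
       [  0.        ,   0.        ,   1.        ]]), 'k1': 0.010507687226685268, 'origin': array([0.51436282, 0.17255344, 1.19319902]), 'attitude': array([-3.10289132, -0.0182578 , -1.58109511])}
{'camera_matrix': array([[483.49758761,   0.        , 315.44894922],
       [  0.        , 483.49758761, 237.86514414],
       [  0.        ,   0.        ,   1.        ]]), 'k1': -0.03261273601123809, 'origin': array([ 1.02913506, -0.18922423,  0.70845631]), 'attitude': array([-2.44255268e+00, -2.43666894e-03,  8.80766972e-01])}
```

View pics/top0.png

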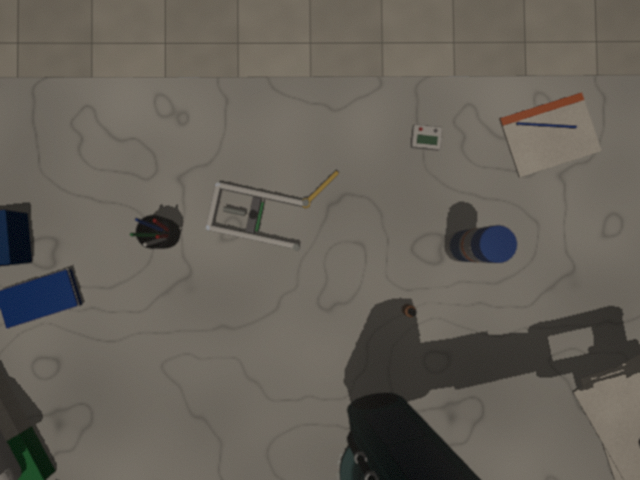

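View pics/scene0.png

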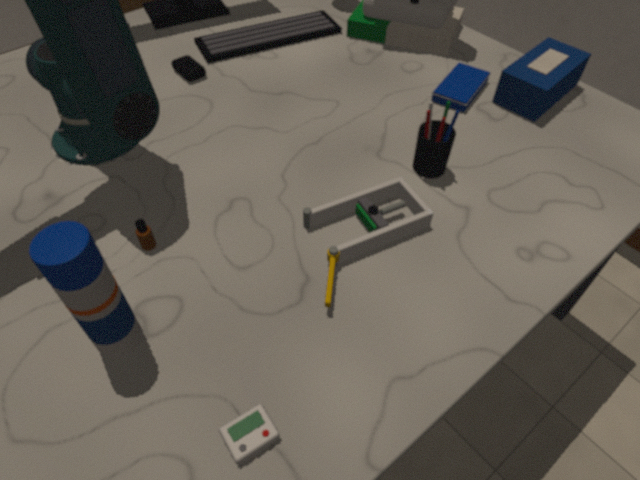

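The top view shows the can's cap at about (492,244). The holder opens to the right, with post tops near (306,203) and (297,243), the green plate at x≈260 and the bar tip at (338,172). The oil bottle is at (409,311) and the timer at (427,137).

```bash
cat > h.py <<'E'
import numpy as np, cv2
from scipy.spatial.transform import Rotation as R
def pose(s,obs=None):
    if "origin" in s: return R.from_euler("xyz",s["attitude"]).as_matrix(), np.array(s["origin"])
    T=np.eye(4);T[:3,:3]=R.from_euler("xyz",obs["ee_rot"]).as_matrix();T[:3,3]=obs["tool_pos"]
    T=T@s["T_tool_cam"]; return T[:3,:3],T[:3,3]
def cast(s,px,z,obs=None):
    px=np.atleast_2d(np.array(px,float)); K=s["camera_matrix"]
    d=(px-K[:2,2])/[K[0,0],K[1,1]]; u=d.copy()
    for _ in range(8): u=d/(1+s["k1"]*(u**2).sum(1,keepdims=True))
    Rm,o=pose(s,obs); w=np.c_[u,np.ones(len(u))]@Rm.T
    return o+w*((z-o[2])/w[:,2:])
def mask(s,lo,hi,box=None):
    m=cv2.inRange(cv2.cvtColor(s["frame"],cv2.COLOR_RGB2HSV),lo,hi)
    if box: k=np.zeros_like(m);x0,y0,x1,y1=box;k[y0:y1,x0:x1]=1;m=m*k
    return m
def big(m):
    c=max(cv2.findContours(m,cv2.RETR_EXTERNAL,cv2.CHAIN_APPROX_NONE)[0],key=cv2.contourArea); return c[:,0,:]
E
python3 - <<'E'
from bench import cams
from h import *
np.set_printoptions(precision=4,suppress=True)
s=cams.snapshot("top")
c=big(mask(s,(100,120,60),(125,255,255),(440,200,540,290)))
w=cast(s,c,.25); (cx,cy),r=cv2.minEnclosingCircle(w[:,:2].astype(np.float32)); print("can",cx,cy,r, c.min(0),c.max(0))
b=big(mask(s,(18,100,80),(35,255,255),(290,150,360,220))); print("bar",cv2.boxPoints(cv2.minAreaRect(b)))
w=cast(s,b,.035)[:,:2]; print(cv2.minAreaRect((w*1000).astype(np.float32)), cast(s,cv2.boxPoints(cv2.minAreaRect(b)),.035))
g=big(mask(s,(40,80,30),(85,255,255),(220,180,300,260))); print("plate",cast(s,cv2.boxPoints(cv2.minAreaRect(g)),.033))
print("posts,rear",cast(s,[[306,203],[297,243],[219,183],[209,229]],.042))
print("timer",cast(s,[427,137],.024),"oil",cast(s,[409,311],.067),"pens",cast(s,[163,233],.1))
f=s["frame"]; cv2.imwrite("pics/holder.png",cv2.resize(f[160:270,190:350],None,fx=5,fy=5,interpolation=cv2.INTER_CUBIC)[:,:,::-1])
S=cams.snapshot("scene")
c=big(mask(S,(100,120,40),(125,255,255),(20,200,150,350)));print(c.max(0)); print("can base scene",cast(S,[112,340],0))
E
```

```text
can 0.5295809507369995 -0.19014747440814972 0.03488947078585625 [480 227] [515 261]
bar [[306.  199. ]
 [335.5 169.5]
 [338.5 172.5]
 [309.  202. ]]
((674.3059692382812, 137.09466552734375), (9.97349739074707, 98.40335845947266), 44.57575988769531) [[0.6433 0.1756 0.035 ]
 [0.7124 0.1055 0.035 ]
 [0.7053 0.0986 0.035 ]
 [0.6362 0.1686 0.035 ]]
plate [[0.5724 0.2962 0.033 ]
 [0.6357 0.2818 0.033 ]
 [0.6343 0.2759 0.033 ]
 [0.5711 0.2903 0.033 ]]
posts,rear [[0.6332 0.1757 0.042 ]
 [0.5402 0.1975 0.042 ]
 [0.6815 0.3775 0.042 ]
 [0.5746 0.4009 0.042 ]]
timer [[ 0.7907 -0.1147  0.024 ]] oil [[ 0.3829 -0.0556  0.067 ]] pens [[0.5637 0.4898 0.1   ]]
[101 290]
can base scene [[ 0.528  -0.2044  0.    ]]
```

View pics/holder.png

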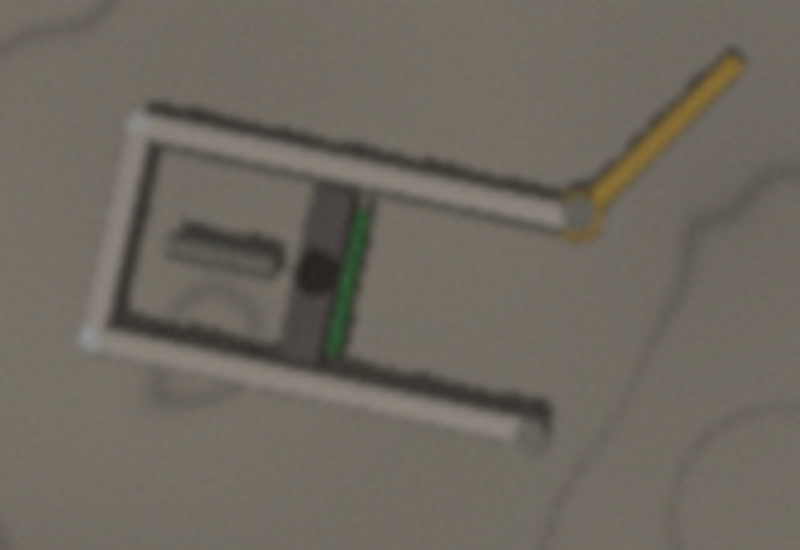

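Measured so far: the can is at about (0.530,-0.190) and the mouth at about (0.587,0.187), with the holder's +x at about 78° in the world. The can is taller than the bottom of the gripper body (97 mm above the TCP), so I need to see the gripper's real shape before choosing how to push. I'll bring it into the scene view.

>>> step_arm:
  plan:
    - [[0, 0, 40, 0, 100], [15, 30, 80, 0, 100], [30, 65, 100, 0, 100], [50, 100, 100, 0, 100], [70, 135, 100, 0, 100], [90, 170, 100, 0, 100], [110, 205, 100, 0, 100], [130, 240, 100, 0, 100]]

```text
time: 0.87
tool_pos: [0.2786, -0.29, 0.3055]
ee_rot: [3.141, -0.0, 0.275]
wrist_force: [1.0, 0.0, -0.4]
width: 0.094
```

>>> step_arm:
  plan:
    - [[20, 35, 0, 0, 100], [40, 70, 0, 0, 100], [60, 105, 0, 0, 100], [80, 140, 0, 0, 100], [100, 175, 0, 0, 100], [120, 210, 0, 0, 100], [140, 245, 0, 0, 100], [150, 260, 0, 0, 100]]

```text
time: 1.53
tool_pos: [0.4293, -0.0279, 0.3052]
ee_rot: [-3.14, -0.001, 0.281]
wrist_force: [0.3, -0.6, 0.6]
width: 0.094
```

Run:
```python
from bench import robot,cams
import cv2,numpy as np
o=robot.get_obs();print(o["tool_pos"],o["ee_rot"],o["time"])
s=cams.snapshot("scene");w=cams.snapshot("wrist");print(w["T_tool_cam"],w["camera_matrix"],w["k1"])
f=np.hstack([s["frame"],w["frame"]])[:,:,::-1]
cv2.imwrite("pics/grip.png",cv2.convertScaleAbs(cv2.resize(f,(800,300)),alpha=1.5))
cv2.imwrite("pics/grip_s.png",cv2.convertScaleAbs(s["frame"][:,:,::-1],alpha=1.8))
```

```text
[ 0.42928885 -0.02790239  0.30519449] [-3.14003586e+00 -6.39404878e-04  2.80636004e-01] 1.5333
[[-1.42260982e-04 -9.73912695e-01 -2.26922989e-01  6.50562700e-02]
 [ 9.99999849e-01 -2.58835318e-04  4.83961727e-04  1.84209548e-04]
 [-5.30072154e-04 -2.26922886e-01  9.73912585e-01 -1.79236400e-01]
 [ 0.00000000e+00  0.00000000e+00  0.00000000e+00  1.00000000e+00]] [[409.67124801   0.         319.28036775]
 [  0.         409.67124801 240.15844824]
 [  0.           0.           1.        ]] -0.07322586216377974
```

View pics/grip_s.png

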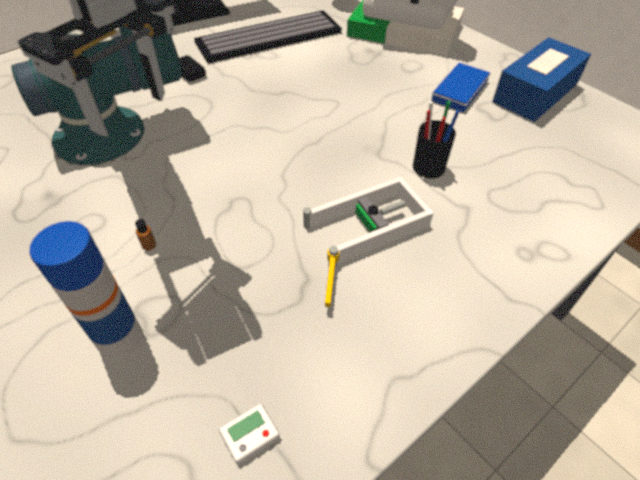

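The brightened scene shows the gripper at top left. Its body is elongated along the jaw axis and overhangs the fingers on all sides (75×177 mm against 119 mm over the finger backs). With the tool vertical, the body would reach the 250 mm can at about 100 mm height before a fingertip touched it low down. A low push therefore needs a tilted tool, and rows offer only shift and yaw. I'll test in free space whether an out-of-reach target trades tilt for reach.

>>> step_arm:
  plan:
    - [[40, 10, 0, 0, 0], [80, 20, 0, 0, 0], [120, 30, 0, 0, 0], [160, 30, 0, 0, 0], [200, 30, 0, 0, 0], [240, 30, 0, 0, 0], [280, 30, 0, 0, 0], [320, 30, 0, 0, 0]]

```text
time: 2.3
tool_pos: [0.7493, -0.004, 0.3054]
ee_rot: [3.141, 0.0, 0.274]
wrist_force: [1.1, -0.3, 1.2]
width: 0.044
```

>>> step_arm:
  plan:
    - [[40, 0, 0, 0, 0], [80, 0, 0, 0, 0], [120, 0, 0, 0, 0], [120, 0, 0, 0, 0]]

```text
time: 2.63
tool_pos: [0.816, -0.0037, 0.2704]
ee_rot: [3.135, -0.023, 0.274]
wrist_force: [0.2, -0.2, -0.9]
width: 0.0177
```

Run:
```python
from bench import robot
o=robot.get_obs();print(o["tool_pos"],o["ee_rot"],o["time"],o["joint_positions"])
```

```text
[ 0.81597104 -0.003726    0.27035681] [ 3.13502574 -0.02336089  0.27400096] 2.6333 [-7.47666184e-02  7.89817474e-01  2.79007595e-01  2.03930458e-03
  2.04856821e+00  1.22306505e+00]
```

The out-of-reach target produced some tilt (pitch −0.023), so the solver does trade orientation for position. I'll go further and see.

>>> step_arm:
  plan:
    - [[40, 0, 40, 0, 0], [80, 0, 80, 0, 0], [120, 0, 120, 0, 0], [160, 0, 160, 0, 0], [200, 0, 200, 0, 0], [240, 0, 240, 0, 0], [280, 0, 280, 0, 0], [320, 0, 320, 0, 0]]

```text
time: 3.3
tool_pos: [0.8003, -0.0013, 0.3218]
ee_rot: [3.123, -0.065, 0.277]
wrist_force: [-0.6, -0.3, -0.0]
width: 0.0007
```

Run:
```python
from bench import robot
o=robot.get_obs();print(o["tool_pos"],o["ee_rot"],o["time"],o["joint_positions"])
```

```text
[ 0.80030057 -0.00134619  0.32184857] [ 3.12271417 -0.06525413  0.27652605] 3.3 [-0.07452642  0.72871953  0.27380238  0.00535031  2.07130048  1.22308661]
```

>>> step_arm:
  plan:
    - [[-40, 0, 0, 0, 0], [-80, 0, 0, 0, 0], [-120, 0, 0, 0, 0], [-120, 0, 0, 0, 0]]

```text
time: 3.63
tool_pos: [0.6741, -0.0009, 0.3191]
ee_rot: [3.126, -0.057, 0.277]
wrist_force: [-0.0, -0.8, 0.2]
width: 0.0003
```

Run:
```python
from bench import robot
o=robot.get_obs();print(o["tool_pos"],o["ee_rot"],o["time"],o["joint_positions"])
```

```text
[ 0.6741168  -0.00085843  0.31912216] [ 3.125823   -0.0567761   0.27653217] 3.6333 [-0.08820915  0.34008765  0.8479255   0.00580995  1.8949089   1.2085147 ]
```

The tilt persists after coming back (fingers pointing outward by about 0.06 rad), so repeating the move builds up tilt, and the z-turn can then aim it. I'll accumulate more.

>>> step_arm:
  plan:
    - [[40, 0, 0, 0, 0], [80, 0, 0, 0, 0], [120, 0, 0, 0, 0], [160, 0, 0, 0, 0], [200, 0, 0, 0, 0], [500, 0, 0, 0, 0], [500, 0, 0, 0, 0], [500, 0, 0, 0, 0]]

```text
time: 4.3
tool_pos: [0.8535, -0.0012, 0.2544]
ee_rot: [3.114, -0.097, 0.277]
wrist_force: [-0.1, -0.6, 0.4]
width: 0.0005
```

>>> step_arm:
  plan:
    - [[500, 0, 0, 0, 0], [500, 0, 0, 0, 0], [500, 0, 0, 0, 0], [500, 0, 0, 0, 0], [500, 0, 0, 0, 0], [500, 0, 0, 0, 0], [500, 0, 0, 0, 0], [500, 0, 0, 0, 0]]

```text
time: 4.97
tool_pos: [0.9116, -0.001, 0.1603]
ee_rot: [3.104, -0.131, 0.278]
wrist_force: [-0.0, 0.1, 0.4]
width: 0.0004
```

>>> step_arm:
  plan:
    - [[400, 0, 400, 0, 0], [400, 0, 400, 0, 0], [400, 0, 400, 0, 0], [400, 0, 400, 0, 0], [400, 0, 400, 0, 0], [400, 0, 400, 0, 0], [400, 0, 400, 0, 0], [400, 0, 400, 0, 0]]

```text
time: 5.63
tool_pos: [0.8861, -0.0008, 0.2453]
ee_rot: [3.093, -0.168, 0.28]
wrist_force: [0.2, -0.5, -0.2]
width: 0.0005
```

>>> step_arm:
  plan:
    - [[300, 0, 600, 0, 0], [300, 0, 600, 0, 0], [300, 0, 600, 0, 0], [300, 0, 600, 0, 0], [300, 0, 600, 0, 0], [300, 0, 600, 0, 0], [300, 0, 600, 0, 0], [300, 0, 600, 0, 0]]

```text
time: 6.3
tool_pos: [0.8212, -0.0007, 0.3679]
ee_rot: [3.084, -0.2, 0.282]
wrist_force: [-1.0, 1.4, 0.3]
width: 0.0005
```

Tilt is now about 0.21 rad. I'll turn a little so that the rest of the tilt adds up along the tool's x axis, with the narrow body side leading, and then continue.

>>> step_arm:
  plan:
    - [[0, 0, 0, -0.11, 0], [0, 0, 0, -0.22, 0], [0, 0, 0, -0.33, 0], [0, 0, 0, -0.45, 0], [500, 0, 0, -0.45, 0], [500, 0, 0, -0.45, 0], [500, 0, 0, -0.45, 0], [500, 0, 0, -0.45, 0]]

```text
time: 6.97
tool_pos: [0.8729, -0.0045, 0.2968]
ee_rot: [3.089, -0.229, -0.167]
wrist_force: [0.3, 0.5, -0.4]
width: 0.0005
```

>>> step_arm:
  plan:
    - [[500, 0, 0, 0, 0], [500, 0, 0, 0, 0], [500, 0, 0, 0, 0], [500, 0, 0, 0, 0], [500, 0, 0, 0, 0], [500, 0, 0, 0, 0], [500, 0, 0, 0, 0], [500, 0, 0, 0, 0]]

```text
time: 7.63
tool_pos: [0.9397, -0.01, 0.1992]
ee_rot: [3.095, -0.268, -0.165]
wrist_force: [0.7, -0.5, 0.5]
width: 0.0008
```

>>> step_arm:
  plan:
    - [[350, 0, 450, 0, 0], [350, 0, 450, 0, 0], [350, 0, 450, 0, 0], [350, 0, 450, 0, 0], [350, 0, 450, 0, 0], [350, 0, 450, 0, 0], [350, 0, 450, 0, 0], [350, 0, 450, 0, 0]]

```text
time: 8.3
tool_pos: [0.9012, -0.0147, 0.3016]
ee_rot: [3.1, -0.307, -0.163]
wrist_force: [0.8, -0.5, -1.0]
width: 0.0004
```

>>> step_arm:
  plan:
    - [[350, 0, 450, 0, 0], [350, 0, 450, 0, 0], [350, 0, 450, 0, 0], [350, 0, 450, 0, 0], [350, 0, 450, 0, 0], [350, 0, 450, 0, 0], [350, 0, 450, 0, 0], [350, 0, 450, 0, 0]]

```text
time: 8.97
tool_pos: [0.8679, -0.0185, 0.3732]
ee_rot: [3.105, -0.341, -0.162]
wrist_force: [-0.7, -0.0, -0.7]
width: 0.0007
```

Run:
```python
from bench import robot
from h import *
o=robot.get_obs();print(o["tool_pos"],o["ee_rot"],o["time"],o["joint_positions"])
print(R.from_euler("xyz",o["ee_rot"]).as_matrix().round(3))
```

```text
[ 0.86788391 -0.01847068  0.37323662] [ 3.1046476  -0.34145712 -0.16155716] 8.9667 [-0.05762724  0.68692714  0.27417613 -0.07426599  1.84364084  1.64891122]
[[ 0.93  -0.173  0.324]
 [-0.152 -0.984 -0.09 ]
 [ 0.335  0.035 -0.942]]
```

>>> step_arm:
  plan:
    - [[500, 0, 0, 0, 0], [500, 0, 0, 0, 0], [500, 0, 0, 0, 0], [500, 0, 0, 0, 0], [500, 0, 0, 0, 0], [500, 0, 0, 0, 0], [500, 0, 0, 0, 0], [500, 0, 0, 0, 0]]

```text
time: 9.63
tool_pos: [0.9516, -0.0211, 0.2625]
ee_rot: [3.11, -0.377, -0.16]
wrist_force: [-0.6, -0.4, -1.1]
width: 0.0006
```

>>> step_arm:
  plan:
    - [[350, 0, 450, 0, 0], [350, 0, 450, 0, 0], [350, 0, 450, 0, 0], [350, 0, 450, 0, 0], [350, 0, 450, 0, 0], [350, 0, 450, 0, 0], [350, 0, 450, 0, 0], [350, 0, 450, 0, 0]]

```text
time: 10.3
tool_pos: [0.9146, -0.0235, 0.3521]
ee_rot: [3.115, -0.417, -0.159]
wrist_force: [0.1, 0.6, 0.1]
width: 0.0005
```

>>> step_arm:
  plan:
    - [[500, 0, 0, 0, 0], [500, 0, 0, 0, 0], [500, 0, 0, 0, 0], [500, 0, 0, 0, 0], [500, 0, 0, 0, 0], [500, 0, 0, 0, 0], [500, 0, 0, 0, 0], [500, 0, 0, 0, 0]]

```text
time: 10.97
tool_pos: [0.99, -0.0252, 0.2456]
ee_rot: [3.12, -0.452, -0.158]
wrist_force: [-0.2, 0.1, 0.2]
width: 0.0004
```

>>> step_arm:
  plan:
    - [[350, 0, 450, 0, 0], [350, 0, 450, 0, 0], [350, 0, 450, 0, 0], [350, 0, 450, 0, 0], [350, 0, 450, 0, 0], [350, 0, 450, 0, 0], [350, 0, 450, 0, 0], [350, 0, 450, 0, 0]]

```text
time: 11.63
tool_pos: [0.9518, -0.0266, 0.3433]
ee_rot: [3.125, -0.492, -0.157]
wrist_force: [0.5, -0.4, 0.3]
width: 0.0004
```

Run:
```python
from bench import robot,cams
from h import *
o=robot.get_obs();print(o["tool_pos"],o["ee_rot"],o["time"],o["joint_positions"])
print(R.from_euler("xyz",o["ee_rot"]).as_matrix().round(3))
s=cams.snapshot("top")
P=cast(s,[[306,202],[296.2,246.4],[217.6,183],[207,228]],.042)[:,:2];print(P)
print(np.linalg.norm(P[0]-P[1]),np.linalg.norm(P[2]-P[3]),(P[0]+P[1])/2)
d=(P[2]+P[3]-P[0]-P[1])/2;print(np.linalg.norm(d),np.degrees(np.arctan2(d[1],d[0])),[np.degrees(np.arctan2(v[1],v[0])) for v in (P[0]-P[1],P[2]-P[0],P[3]-P[1])])
```

```text
[ 0.95184924 -0.02661046  0.34333081] [ 3.12468272 -0.49232912 -0.15732926] 11.6333 [-0.06518472  0.75357756  0.27377605 -0.0604498   1.62495468  1.64884371]
[[ 0.87  -0.165  0.464]
 [-0.138 -0.986 -0.091]
 [ 0.473  0.015 -0.881]]
[[0.63554346 0.17565736]
 [0.53230004 0.19938521]
 [0.68155948 0.38075559]
 [0.57699937 0.40549904]]
0.10593494998986383 0.10744792057400011 [0.58392175 0.18752129]
0.2105496531934628 77.55953377872456 [np.float64(-12.943200914316426), np.float64(77.35447466004123), np.float64(77.76390441327736)]
```

The top view gives post spacing 0.1059 m (should be 0.106), mouth (0.584,0.1875) and holder axis 77.4°. Tilt is now 0.49 rad, which is enough for the tips to lead the body. Next I turn the tool to the push heading while passing above the can, and half open the fingers to form a cradle.

>>> step_arm:
  plan:
    - [[-32, -20, 10, 0.12, 43], [-64, -40, 10, 0.24, 43], [-96, -60, 10, 0.36, 43], [-128, -80, 10, 0.48, 43], [-160, -100, 10, 0.6, 43], [-192, -120, 10, 0.72, 43], [-224, -140, 10, 0.84, 43], [-256, -160, 10, 0.96, 43]]

```text
time: 12.35
tool_pos: [0.6947, -0.1878, 0.3521]
ee_rot: [3.122, -0.491, 0.81]
wrist_force: [1.0, -0.6, 0.4]
width: 0.0405
```

>>> step_arm:
  plan:
    - [[-30, -22, 0, 0.11, 43], [-60, -44, 0, 0.22, 43], [-90, -66, 0, 0.33, 43], [-120, -88, 0, 0.44, 43], [-150, -110, 0, 0.55, 43], [-181, -135, 0, 0.655, 43], [-181, -135, 0, 0.655, 43], [-181, -135, 0, 0.655, 43]]

```text
time: 13.02
tool_pos: [0.5152, -0.3237, 0.3503]
ee_rot: [3.124, -0.49, 1.454]
wrist_force: [-0.2, -0.2, -0.2]
width: 0.0406
```

Run:
```python
from bench import robot
from h import *
o=robot.get_obs();print(o["tool_pos"],o["ee_rot"],o["time"],o["joint_positions"])
print(R.from_euler("xyz",o["ee_rot"]).as_matrix().round(3))
```

```text
[ 0.51523856 -0.32373503  0.35033064] [ 3.12444509 -0.49008657  1.45364889] 13.0167 [-0.86429623  0.43303454  0.74254077  0.47392808  2.24362148 -0.49588774]
[[ 0.103  0.992  0.072]
 [ 0.876 -0.125  0.465]
 [ 0.471  0.015 -0.882]]
```

>>> step_arm:
  plan:
    - [[0, 0, -40, 0, 43], [0, 0, -80, 0, 43], [0, 0, -120, 0, 43], [0, 0, -160, 0, 43], [0, 0, -200, 0, 43], [0, 0, -240, 0, 43], [0, 0, -275, 0, 43], [0, 0, -305, 0, 43]]

```text
time: 13.68
tool_pos: [0.5161, -0.3197, 0.0434]
ee_rot: [3.125, -0.491, 1.458]
wrist_force: [-0.6, 0.4, 0.7]
width: 0.0404
```

>>> step_arm:
  plan:
    - [[0, 10, -12, 0, 43], [1, 20, -22, 0, 43], [3, 35, -22, 0, 43], [5, 50, -22, 0, 43], [7, 65, -22, 0, 43], [7, 65, -22, 0, 43]]

```text
time: 14.18
tool_pos: [0.5236, -0.2531, 0.0249]
ee_rot: [3.123, -0.491, 1.462]
wrist_force: [0.7, -0.4, -0.4]
width: 0.0402
```

Run:
```python
from bench import robot,cams
from h import *
o=robot.get_obs();print(o["tool_pos"],o["ee_rot"],o["time"])
s=cams.snapshot("top");S=cams.snapshot("scene")
c=big(mask(s,(100,120,60),(125,255,255),(440,200,540,290)))
w=cast(s,c,.25); print("can",cv2.minEnclosingCircle(w[:,:2].astype(np.float32)))
f=np.hstack([cv2.resize(s["frame"][150:390,400:640],(400,400)),cv2.resize(S["frame"][150:390,0:240],(400,400))])
cv2.imwrite("pics/pre.png",cv2.convertScaleAbs(f[:,:,::-1],alpha=1.6))
```

```text
[ 0.52359047 -0.2531435   0.02493101] [ 3.12301108 -0.49075092  1.46202989] 14.1833
can ((0.530120849609375, -0.19132572412490845), 0.03638772666454315)
```

View pics/pre.png

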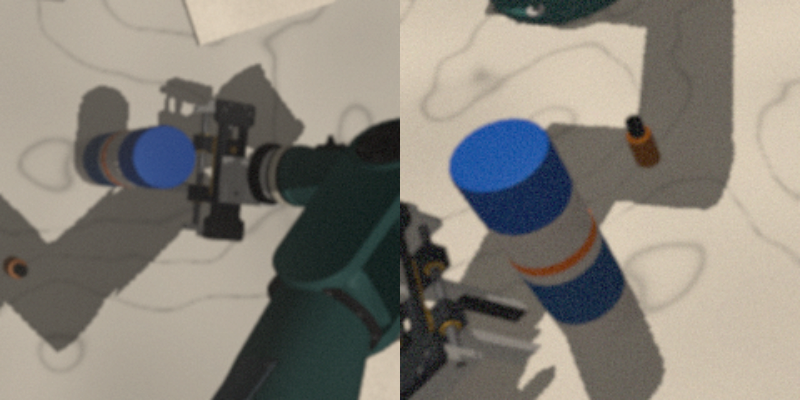

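The crop shows the tilted gripper right behind the can, fingertips low and the body clear of it. The cap is at (0.530,-0.191), about 24 mm from contact. Starting the gentle push.

>>> step_arm:
  plan:
    - [[1, 8, -4, 0, 43], [2, 16, -4, 0, 43], [3, 22, -4, 0, 43], [3, 28, -4, 0, 43], [4, 35, -4, 0, 43], [5, 43, -4, 0, 43], [6, 52, -4, 0, 43], [7, 62, -4, 0, 43]]

```text
time: 14.95
tool_pos: [0.5295, -0.1942, 0.0198]
ee_rot: [3.124, -0.489, 1.457]
wrist_force: [-0.5, -2.0, -0.6]
width: 0.0405
```

```bash
cat > chk.py <<'E'
from bench import robot,cams
from h import *
import sys
np.set_printoptions(precision=4,suppress=True)
o=robot.get_obs();print(o["tool_pos"],o["ee_rot"],o["time"],o["wrist_force"])
s=cams.snapshot("top")
m=mask(s,(100,120,60),(125,255,255),(230,190,540,290))
c=big(m); w=cast(s,c,.25)
p,r=cv2.minEnclosingCircle(w[:,:2].astype(np.float32)); p=np.array(p)
u=np.array([.218,.976]); d=p-[.584,.1875]
print("can",p,"r",r,"along",d@u,"lat",d@[-u[1],u[0]])
t=o["tool_pos"][:2]-[.584,.1875]; print("tcp along",t@u,"lat",t@[-u[1],u[0]],"gap",np.linalg.norm(p-o["tool_pos"][:2]))
E
python3 chk.py
```

```text
[ 0.5295 -0.1942  0.0198] [ 3.1244 -0.4895  1.4574] 14.95 [-0.4896 -1.9523 -0.6158]
can [ 0.5322 -0.1568] r 0.036218322813510895 along -0.3473294534320831 lat -0.02450979637837413
tcp along -0.38445562717580123 lat -0.029986893718900016 gap 0.03752613157615947
```

>>> step_arm:
  plan:
    - [[2, 13, 0, 0, 43], [3, 27, 0, 0, 43], [5, 41, 0, 0, 43], [6, 55, 0, 0, 43], [8, 69, 0, 0, 43], [10, 83, 0, 0, 43], [11, 97, 0, 0, 43], [13, 111, 0, 0, 43]]

```text
time: 15.67
tool_pos: [0.5424, -0.0821, 0.0199]
ee_rot: [3.125, -0.49, 1.458]
wrist_force: [-0.3, -3.4, 1.5]
width: 0.0404
```

```bash
python3 chk.py
```

```text
[ 0.5424 -0.0821  0.0199] [ 3.1246 -0.4901  1.4581] 15.6667 [-0.3426 -3.4127  1.4779]
can [ 0.5444 -0.0456] r 0.0369378887116909 along -0.2360920468802452 lat -0.012166083534419572
tcp along -0.2721749342260692 lat -0.018150568640369312 gap 0.0365739669121247
```

>>> step_arm:
  plan:
    - [[2, 13, 0, 0, 43], [3, 27, 0, 0, 43], [5, 41, 0, 0, 43], [7, 55, 0, 0, 43], [9, 68, 0, 0, 43], [11, 80, 0, 0, 43], [13, 91, 0, 0, 43], [14, 100, 0, 0, 43]]

```text
time: 16.38
tool_pos: [0.5564, 0.018, 0.0196]
ee_rot: [3.125, -0.49, 1.458]
wrist_force: [-0.2, -1.1, -1.4]
width: 0.0405
```

```bash
python3 chk.py
```

```text
[0.5564 0.018  0.0196] [ 3.1249 -0.4905  1.4583] 16.3833 [-0.2422 -1.0847 -1.4168]
can [0.559  0.0558] r 0.035915616899728775 along -0.1339587189192772 lat -0.004276017581284083
tcp along -0.17147085950834595 lat -0.010030098635114632 gap 0.03794899376446414
```

>>> step_arm:
  plan:
    - [[0, 9, 0, -0.02, 43], [1, 18, 0, -0.04, 43], [1, 27, 0, -0.06, 43], [1, 36, 0, -0.08, 43], [2, 45, 0, -0.1, 43], [2, 54, 0, -0.107, 43]]

```text
time: 16.93
tool_pos: [0.5585, 0.0707, 0.0198]
ee_rot: [3.124, -0.49, 1.35]
wrist_force: [0.3, -3.3, -1.7]
width: 0.0404
```

```bash
python3 chk.py
python3 - <<'E'
from bench import cams
import cv2,numpy as np
s=cams.snapshot("top");S=cams.snapshot("scene")
f=np.hstack([cv2.resize(s["frame"][150:310,190:390],(400,320)),cv2.resize(S["frame"][150:310,200:400],(400,320))])
cv2.imwrite("pics/mouth.png",cv2.convertScaleAbs(f[:,:,::-1],alpha=1.6))
E
```

```text
[0.5585 0.0707 0.0198] [ 3.1243 -0.4899  1.3497] 16.9333 [ 0.3108 -3.2832 -1.6976]
can [0.5652 0.1069] r 0.035328011959791183 along -0.08275984605503081 lat 0.0007483580436706168
tcp along -0.1196011999936839 lat -0.0005419727276676292 gap 0.03686210021267593
```

View pics/mouth.png

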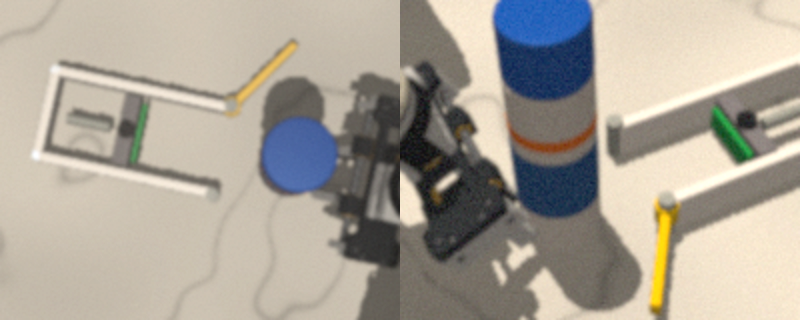

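The two views show the can lined up in front of the mouth (cap lateral error under 1 mm) and the bar well clear at about 2.6 rad. The plate's front measures about 97 mm behind the mouth, so contact should come at TCP along ≈ 23 mm. Pushing in.

>>> step_arm:
  plan:
    - [[3, 12, 0, 0, 43], [5, 23, 0, 0, 43], [8, 35, 0, 0, 43], [10, 47, 0, 0, 43], [13, 58, 0, 0, 43], [16, 70, 0, 0, 43], [18, 82, 0, 0, 43], [21, 94, 0, 0, 43]]

```text
time: 17.75
tool_pos: [0.5793, 0.1659, 0.0196]
ee_rot: [3.125, -0.49, 1.351]
wrist_force: [0.3, -2.2, -0.1]
width: 0.0404
```

```bash
python3 chk.py
```

```text
[0.5793 0.1659 0.0196] [ 3.1252 -0.4901  1.3511] 17.75 [ 0.2565 -2.1518 -0.1075]
can [0.5854 0.2012] r 0.035359155386686325 along 0.013651562011718757 lat 0.0015813194837569836
tcp along -0.022155839246029596 lat -0.00011318530401772421 gap 0.03584568091172474
```

>>> step_arm:
  plan:
    - [[1, 6, 0, 0, 43], [3, 12, 0, 0, 43], [4, 18, 0, 0, 43], [5, 23, 0, 0, 43], [6, 28, 0, 0, 43], [7, 32, 0, 0, 43], [8, 35, 0, 0, 43], [8, 37, 0, 0, 43]]

```text
time: 18.47
tool_pos: [0.5876, 0.2017, 0.0198]
ee_rot: [3.124, -0.49, 1.351]
wrist_force: [-0.4, -2.9, 0.9]
width: 0.0405
```

>>> step_arm:
  plan:
    - [[0.4, 2, 0, 0, 43], [0.8, 3.5, 0, 0, 43], [1.1, 5, 0, 0, 43], [1.4, 6, 0, 0, 43]]

```text
time: 18.8
tool_pos: [0.5888, 0.2075, 0.0198]
ee_rot: [3.125, -0.49, 1.351]
wrist_force: [-1.4, -3.9, -0.2]
width: 0.0404
```

```bash
python3 chk.py
```

```text
[0.5888 0.2075 0.0198] [ 3.1246 -0.4902  1.3507] 18.8 [-1.4406 -3.8602 -0.243 ]
can [0.5948 0.2433] r 0.035563234239816666 along 0.05685817805576325 lat 0.0016565965738296155
tcp along 0.02056586619165465 lat -0.00031074540787298655 gap 0.03634377866829341
```

>>> step_arm:
  plan:
    - [[0.3, 1.2, 0, 0, 43], [0.5, 2.4, 0, 0, 43], [0.8, 3.6, 0, 0, 43]]

```text
time: 19.1
tool_pos: [0.5896, 0.2104, 0.0197]
ee_rot: [3.124, -0.489, 1.351]
wrist_force: [-3.2, -8.3, 2.6]
width: 0.0408
```

>>> step_arm:
  plan:
    - [[0.2, 1, 0, 0, 43], [0.4, 2, 0, 0, 43], [0.6, 2.8, 0, 0, 43]]

```text
time: 19.35
tool_pos: [0.5902, 0.2125, 0.0197]
ee_rot: [3.124, -0.488, 1.351]
wrist_force: [-1.2, -7.6, 1.8]
width: 0.0409
```

>>> step_arm:
  plan:
    - [[0.2, 0.8, 0, 0, 43], [0.3, 1.5, 0, 0, 43]]

```text
time: 19.52
tool_pos: [0.5905, 0.2139, 0.0197]
ee_rot: [3.124, -0.488, 1.351]
wrist_force: [-2.5, -8.1, 2.0]
width: 0.0404
```

The force has stepped to about 8 N (roughly 3 N of desk friction plus the plate), so the plate is moving. Creeping on.

>>> step_arm:
  plan:
    - [[0.2, 0.7, 0, 0, 43], [0.3, 1.4, 0, 0, 43]]

```text
time: 19.68
tool_pos: [0.5908, 0.2153, 0.0197]
ee_rot: [3.124, -0.488, 1.351]
wrist_force: [-2.6, -7.5, 2.0]
width: 0.0407
```

>>> step_arm:
  plan:
    - [[0.2, 0.7, 0, 0, 43], [0.3, 1.2, 0, 0, 43]]

```text
time: 19.85
tool_pos: [0.5912, 0.2165, 0.0197]
ee_rot: [3.124, -0.488, 1.351]
wrist_force: [-1.8, -7.7, 0.9]
width: 0.0408
```

>>> step_arm:
  plan:
    - [[0.1, 0.6, 0, 0, 43], [0.2, 1, 0, 0, 43]]

```text
time: 20.02
tool_pos: [0.5913, 0.2175, 0.0197]
ee_rot: [3.124, -0.488, 1.351]
wrist_force: [-2.9, -7.8, 2.2]
width: 0.0405
```

>>> step_arm:
  plan:
    - [[0.1, 0.4, 0, 0, 43], [0.2, 0.7, 0, 0, 43]]

```text
time: 20.18
tool_pos: [0.5915, 0.218, 0.0197]
ee_rot: [3.124, -0.487, 1.351]
wrist_force: [-2.9, -9.9, 2.5]
width: 0.0403
```

>>> step_arm:
  plan:
    - [[0.1, 0.4, 0, 0, 43], [0.1, 0.6, 0, 0, 43]]

```text
time: 20.35
tool_pos: [0.5915, 0.218, 0.0196]
ee_rot: [3.124, -0.486, 1.351]
wrist_force: [-3.6, -11.3, 3.4]
width: 0.0405
```

```bash
python3 chk.py
```

```text
[0.5915 0.218  0.0196] [ 3.1237 -0.4862  1.3514] 20.35 [ -3.6105 -11.2962   3.3883]
can [0.5972 0.253 ] r 0.03535915166139603 along 0.06684157232093813 lat 0.001428717049598658
tcp along 0.03140815854626958 lat -0.0006863196737806566 gap 0.03549470671308116
```

TCP has stalled at along 31 mm, as predicted, and the force is rising: the can is on the stop. Now press up to about 15 N on the stop (about 18 N at the wrist, including desk friction).

>>> step_arm:
  plan:
    - [[0.1, 0.5, 0, 0, 43], [0.2, 0.9, 0, 0, 43]]

```text
time: 20.57
tool_pos: [0.5916, 0.2181, 0.0196]
ee_rot: [3.124, -0.485, 1.352]
wrist_force: [-4.8, -13.3, 5.9]
width: 0.0405
```

>>> step_arm:
  plan:
    - [[0.1, 0.4, 0, 0, 43], [0.1, 0.6, 0, 0, 43]]

```text
time: 20.73
tool_pos: [0.5916, 0.2182, 0.0195]
ee_rot: [3.124, -0.484, 1.352]
wrist_force: [-6.0, -15.8, 5.8]
width: 0.0406
```

>>> step_arm:
  plan:
    - [[0.1, 0.4, 0, 0, 43], [0.2, 0.8, 0, 0, 43], [0.2, 0.8, 0, 0, 43], [0.2, 0.8, 0, 0, 43]]

```text
time: 21.07
tool_pos: [0.5917, 0.2182, 0.0195]
ee_rot: [3.124, -0.483, 1.352]
wrist_force: [-7.2, -16.8, 7.2]
width: 0.0404
```

>>> step_arm:
  plan:
    - [[0.1, 0.4, 0, 0, 43], [0.2, 0.8, 0, 0, 43], [0.2, 0.8, 0, 0, 43], [0.2, 0.8, 0, 0, 43]]

```text
time: 21.4
tool_pos: [0.5918, 0.2183, 0.0195]
ee_rot: [3.124, -0.481, 1.352]
wrist_force: [-8.5, -18.4, 8.0]
width: 0.0403
```

```bash
python3 chk.py;  python3 - <<'E'
from bench import cams
import cv2,numpy as np
s=cams.snapshot("top");S=cams.snapshot("scene")
f=np.hstack([cv2.resize(s["frame"][150:310,190:390],(400,320)),cv2.resize(S["frame"][100:300,250:500],(400,320))])
cv2.imwrite("pics/in.png",cv2.convertScaleAbs(f[:,:,::-1],alpha=1.6))
E
```

```text
[0.5918 0.2183 0.0195] [ 3.1235 -0.4815  1.3519] 21.4 [ -8.5474 -18.3504   8.0094]
can [0.5975 0.2528] r 0.03536409139633179 along 0.06667223445224763 lat 0.0010535684552192334
tcp along 0.031753555798907214 lat -0.0008490622390517899 gap 0.034968726617792455
```

View pics/in.png

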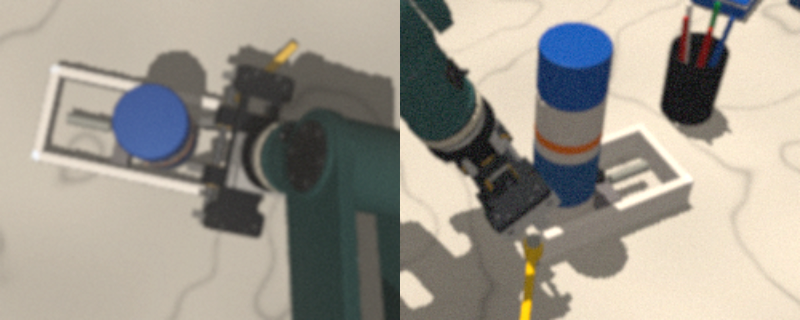

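The picture shows the can upright inside the channel against the stop. The wrist read about 20 N horizontally, so I estimate 15–18 N on the stop after subtracting desk friction. Backing off now, shutting the fingers and rising for the bar.

>>> step_arm:
  plan:
    - [[-0.5, -3, 0, 0, 43], [-1, -6, 0, 0, 43], [-4, -18, 0, 0, 43], [-9, -40, 0, 0, 43], [-15, -66, 0, 0, 30], [-21, -95, 0, 0, 0], [-27, -122, 10, 0, 0], [-27, -122, 50, 0, 0]]

```text
time: 22.22
tool_pos: [0.5602, 0.0982, 0.0631]
ee_rot: [3.141, -0.488, 1.339]
wrist_force: [0.4, 0.0, 0.1]
width: 0.0172
```

>>> step_arm:
  plan:
    - [[5, 0, 40, 0, 0], [40, 2, 40, 0, 0], [75, 4, 40, 0, 0], [110, 6, 40, 0, 0], [140, 10, 40, 0, 0], [165, 15, 40, 0, 0], [178, 20, 40, 0, 0], [180, 22, 40, 0, 0]]

```text
time: 22.88
tool_pos: [0.7471, 0.1243, 0.1092]
ee_rot: [3.124, -0.492, 1.352]
wrist_force: [-0.6, 0.6, -1.0]
width: 0.0006
```

```bash
python3 chk.py
python3 - <<'E'
from bench import cams
from h import *
s=cams.snapshot("top")
b=big(mask(s,(18,100,80),(35,255,255),(270,150,360,270)))
print(cv2.minAreaRect((cast(s,b,.035)[:,:2]*1000).astype(np.float32)))
g=big(mask(s,(40,80,30),(85,255,255),(220,180,300,260))); print(len(g))
E
```

```text
[0.7471 0.1243 0.1092] [ 3.1241 -0.4919  1.3519] 22.8833 [-0.6371  0.5816 -0.9637]
can [0.5976 0.2532] r 0.03492617979645729 along 0.06710034767436981 lat 0.0010716250267028462
tcp along -0.026090948638814025 lat -0.17293476517209758 gap 0.19738020580591262
((673.7190551757812, 137.68536376953125), (9.966407775878906, 96.7379150390625), 44.57575988769531)Traceback (most recent call last):
  File "<stdin>", line 6, in <module>
  File "h.py", line 18, in big
    c=max(cv2.findContours(m,cv2.RETR_EXTERNAL,cv2.CHAIN_APPROX_NONE)[0],key=cv2.contourArea); return c[:,0,:]
ValueError: max() iterable argument is empty
```

The can has stayed put and the bar hasn't moved. Now descend beside the bar and sweep it round.

>>> step_arm:
  plan:
    - [[0, -3, -40, 0, 0], [0, -6, -75, 0, 0], [0, -6, -86, 0, 0], [-10, -6, -86, 0, 0], [-25, -6, -86, 0, 0], [-40, -6, -86, 0, 0], [-55, -6, -86, 0, 0], [-70, -6, -86, 0, 0]]

```text
time: 23.65
tool_pos: [0.6753, 0.1171, 0.0257]
ee_rot: [3.121, -0.491, 1.351]
wrist_force: [1.2, -0.5, 0.6]
width: 0.0005
```

>>> step_arm:
  plan:
    - [[-14, 0, 0, 0, 0], [-28, 0, 0, 0, 0], [-42, 0, 0, 0, 0], [-56, 0, 0, 0, 0], [-70, 0, 0, 0, 0], [-84, 0, 0, 0, 0], [-98, 0, 0, 0, 0], [-108, 0, 0, 0, 0]]

```text
time: 24.32
tool_pos: [0.5666, 0.1174, 0.0254]
ee_rot: [3.122, -0.491, 1.351]
wrist_force: [0.4, -0.2, 0.3]
width: 0.0009
```

```bash
python3 chk.py
python3 - <<'E'
from bench import cams
import cv2,numpy as np
s=cams.snapshot("top");S=cams.snapshot("scene")
f=np.hstack([cv2.resize(s["frame"][150:310,190:390],(400,320)),cv2.resize(S["frame"][150:350,230:480],(400,320))])
cv2.imwrite("pics/bar.png",cv2.convertScaleAbs(f[:,:,::-1],alpha=1.6))
E
```

```text
[0.5666 0.1174 0.0254] [ 3.122  -0.4911  1.3515] 24.3167 [ 0.3762 -0.1857  0.3276]
can [0.5976 0.2531] r 0.035088758915662766 along 0.06699369994449617 lat 0.001025450142860377
tcp along -0.07225050562970901 lat 0.0017258507803010314 gap 0.13923900530018424
```

View pics/bar.png

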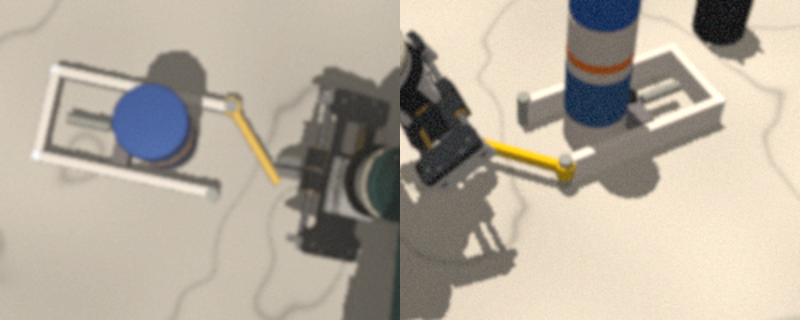

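Both views show the bar swung to about 0.7 rad with the finger outside it near its end, and the can unmoved. Now push it shut towards the holder.

>>> step_arm:
  plan:
    - [[0, 8, 0, 0, 0], [0, 16, 0, 0, 0], [0, 24, 0, 0, 0], [0, 32, 0, 0, 0], [0, 38, 0, 0, 0], [0, 43, 0, 0, 0], [0, 47, 0, 0, 0], [0, 50, 0, 0, 0]]

```text
time: 25.13
tool_pos: [0.5671, 0.1681, 0.0236]
ee_rot: [3.125, -0.49, 1.351]
wrist_force: [-0.4, -1.1, 0.4]
width: 0.0008
```

>>> step_arm:
  plan:
    - [[0, 2, 0, 0, 0], [0, 4, 0, 0, 0], [0, 6, 0, 0, 0], [0, 7, 0, 0, 0]]

```text
time: 25.47
tool_pos: [0.5674, 0.1744, 0.0237]
ee_rot: [3.124, -0.49, 1.351]
wrist_force: [-0.3, -0.7, -1.6]
width: 0.0003
```

>>> step_arm:
  plan:
    - [[0, 1, 0, 0, 0], [0, 2, 0, 0, 0], [0, 3, 0, 0, 0]]

```text
time: 25.72
tool_pos: [0.5675, 0.1772, 0.0239]
ee_rot: [3.124, -0.49, 1.351]
wrist_force: [0.1, -1.2, -0.5]
width: 0.0008
```

```bash
cat > bar.py <<'E'
from bench import cams
from h import *
s=cams.snapshot("top")
b=big(mask(s,(18,80,60),(35,255,255),(270,150,360,270)))
w=(cast(s,b,.035)[:,:2]*1000).astype(np.float32)
print(cv2.minAreaRect(w),cv2.boxPoints(cv2.minAreaRect(w)))
vx,vy,x,y=cv2.fitLine(w,cv2.DIST_L2,0,.1,.1).ravel();print("bar angle from shut deg",(np.degrees(np.arctan2(vy,vx))-167.4+90)%180-90)
E
python3 bar.py;python3 chk.py
```

```text
((591.7356567382812, 183.82577514648438), (17.874399185180664, 109.93339538574219), 78.72946166992188) [[536.0823  185.80373]
 [643.8956  164.31813]
 [647.38904 181.84782]
 [539.5757  203.33342]]
bar angle from shut deg -0.6627197
[0.5675 0.1774 0.0239] [ 3.124  -0.4903  1.3507] 25.7667 [ 0.8085 -0.7709 -1.2866]
can [0.5974 0.2531] r 0.03497105836868286 along 0.06697450236129761 lat 0.0011971233811378119
tcp along -0.01345903413767569 lat 0.01386530050373163 gap 0.08142096516244622
```

>>> step_arm:
  plan:
    - [[0, 0.7, 0, 0, 0], [0, 1.4, 0, 0, 0]]

```text
time: 25.98
tool_pos: [0.5676, 0.1786, 0.024]
ee_rot: [3.124, -0.49, 1.351]
wrist_force: [0.1, -1.2, -0.4]
width: 0.0004
```

>>> step_arm:
  plan:
    - [[0, 0.7, 0, 0, 0], [0, 1.4, 0, 0, 0]]

```text
time: 26.15
tool_pos: [0.5677, 0.1793, 0.0238]
ee_rot: [3.123, -0.489, 1.351]
wrist_force: [-0.4, -5.0, 0.8]
width: 0.0004
```

The bar has met a firm end (5 N) at TCP y=0.179, where I predicted shut at 0.1787. Backing away to look.

>>> step_arm:
  plan:
    - [[0, -5, 0, 0, 0], [-5, -25, 0, 0, 0], [-13, -60, 10, 0, 0], [-22, -100, 30, 0, 0], [-30, -135, 60, 0, 0], [-45, -160, 90, 0, 0], [-65, -185, 120, 0, 0], [-65, -185, 120, 0, 0]]

```text
time: 26.82
tool_pos: [0.5034, -0.0082, 0.149]
ee_rot: [3.115, -0.489, 1.352]
wrist_force: [1.0, 0.2, -0.2]
width: 0.0004
```

```bash
python3 bar.py;python3 chk.py
python3 - <<'E'
from bench import cams
from h import *
s=cams.snapshot("top");S=cams.snapshot("scene")
print("timer",cast(s,[427,137],.024))
f=np.hstack([cv2.resize(s["frame"][150:310,190:390],(400,320)),cv2.resize(S["frame"][100:300,250:500],(400,320))])
f=np.vstack([f,np.hstack([cv2.resize(s["frame"],(400,280)),cv2.resize(S["frame"],(400,280))])])
cv2.imwrite("pics/end.png",cv2.convertScaleAbs(f[:,:,::-1],alpha=1.6))
E
```

```text
((592.4554443359375, 185.5535430908203), (16.489307403564453, 109.21125030517578), 75.4848861694336) [[537.52637 191.25815]
 [643.2517  163.88596]
 [647.3845  179.84894]
 [541.6592  207.22113]]
bar angle from shut deg -2.340561
[ 0.5037 -0.008   0.1486] [ 3.1151 -0.4889  1.3517] 26.8667 [ 0.696  -0.3865  0.6002]
can [0.5973 0.2532] r 0.0348818264901638 along 0.0670572729473114 lat 0.0013183416452407486
tcp along -0.2083224371614815 lat 0.035755481731933735 gap 0.27751072076036926
timer [[ 0.7906826  -0.11466688  0.024     ]]
```

View pics/end.png

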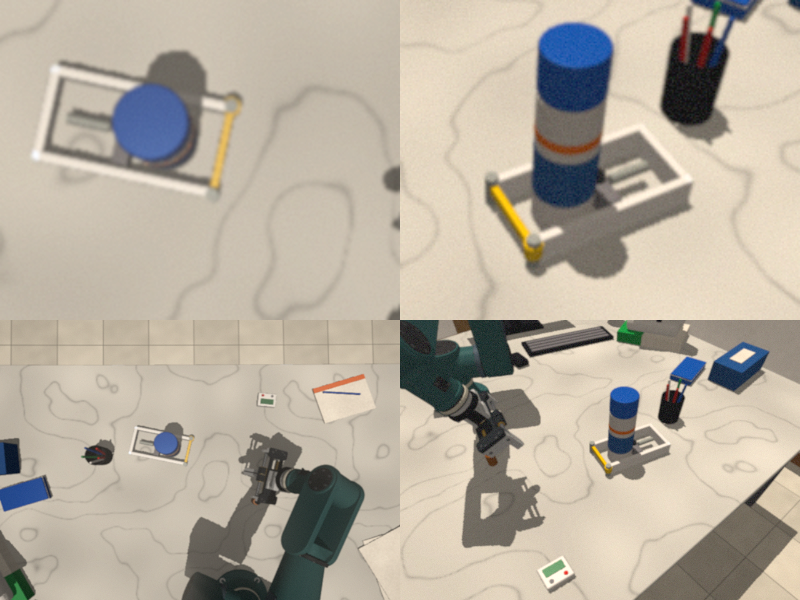

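The final view shows the can upright in the holder and the yellow bar lying straight between both posts. The timer, bottle and pen cup are in their original places and the robot is clear of everything. Handing in.

```bash
python3 -c "
from bench import robot
print(robot.close_job())"
```

```text
the job is handed in; nothing more can be done
None
```

The can is in its holder, standing upright against the grey stop, and the yellow bar is shut across the opening. I handed the job in just after 27 s, with the robot touching nothing.

**How it was pushed:** With the tool vertical, the gripper's body would have hit the tall can at about 100 mm before a fingertip touched it low down. Rows allow no tilt, so I sent the arm to out-of-reach targets in free space, which built up about 28° of tilt. I then pushed the can with two half-open fingertips about 25 mm above the desk.

**Pressing the stop:** The force held at about 8 N for roughly 9 mm while the plate went back, then the tool stopped moving. I pressed until the wrist read about 20 N horizontally, which I estimate at 15–18 N on the stop after desk friction. The force on the stop itself was not measured. The can hid the plate from the top camera afterwards, so "fully pressed" rests on the force and the travel.

**Last checks:**
- **Can:** its front is 104 mm behind the mouth, against a stop face estimated at about 105 mm. It sits about 1 mm off the centre line and did not move after I let go.
- **Bar:** it met a firm end at 5 N, within 1 mm of where I expected it to shut. The final picture shows it lying straight between the posts. The colour fit put it about 2° past shut, which I took as measurement error.
- **Other things:** the timer, pen cup and oil bottle look unmoved in the final picture; I did not measure them again.

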